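# Seat a conical strainer and its pestle on the sauce pot

### The arm

A 7-joint arm with a two-finger parallel gripper is mounted at the origin on the work surface. World frame = base frame: x ahead of the robot, y to its left, z up, the work surface at z = 0. Lengths are in mm, angles in rad, forces in N, time in s.
With the tool pointing down it reaches from about 350 to 900 mm from the base axis. Payload 19.9 kg.
Tool frame: the origin (TCP) lies on the centre line of the jaws, within the pads' length; the fingertips stand 14 mm ahead of it and the grasp point (between the pads) lies 5 mm behind it; z points along the fingers, y is the line along which they close (so a half turn about z gives the same grasp; the last joint's range is limited). The gripper opens to 94 mm and grips with 3 to 60 N. Pads are 16 mm wide; open, the fingers measure 119 mm over their backs; the gripper's body (75 mm by 177 mm) begins 78 mm behind the grasp point.
Start: joints at [1.131, 0.417, -0.01, 1.614, 0.005, 1.111, -0.053], TCP at [242.112, -576.179, 219.425] pointing down, gripper open.
Joint ranges: [-2.81, 2.81], [-0.39, 2.02], [-1.27, 1.25], [0.06, 2.57], [-1.19, 4.33], [0.19, 2], [-2.82, 2.82]. Speed limits (rad/s): [1.89, 1.89, 2.39, 2.39, 3.01, 3.01, 3.01].

### API

Orientations are given as [roll, pitch, yaw] about the fixed x, y, z axes, in that order (R = Rz(yaw) Ry(pitch) Rx(roll)).
In Python, from cell import robot gives the robot as it stands.
- The arm moves only by the tool drive_tool, never from a script. Its argument "motion" is a list of rows, each an object of numbers: "tx", "ty", "tz": the shift along the tool's x, y, z in mm; "rx", "ry", "rz": the turn, a rotation vector about the tool's x, y, z in degrees. A call has 1 to 5 rows; each row shifts and turns the commanded pose from where the row before left it, along the tool's axes as they then stand; what a row does not reach is not made up. A row lasts 1/10 s, in which the tool goes at most 50 mm and 8.59 degrees, less where a joint would pass 70% of its speed; a pose out of reach is approached as far as the arm can. A call is refused whole if a number of a shift passes 50 or a number of a turn 8.59, either way. A call with a gripper value outside its range is refused whole. "grip" is the finger opening in mm, from 0 to 94, set as the call begins (left out, the last holds). The fingers move at their own pace and stop on an object; "squeeze" is the grip in N (left out, the last holds). Time passes only in rows, so rows that do not move let the fingers close. It gives the time, the measured TCP pose, the force, the opening and the grip force at its end, in the units of the state.
- robot.get_state(): the state, without advancing time (a new reading comes with each control period).
- robot.read_camera(name): name is "side" or "top" or "wrist"; returns a dict with "image" (400x640x3 uint8, red, green, blue), "intrinsics" (3x3 intrinsics, pixels), "world_from_camera" (4x4, takes a point from camera to world coordinates); the wrist camera has in their place "hand_eye" (4x4, takes a point from camera to tool coordinates, whose origin is the TCP and whose axes are the flange's). Camera axes: x right, y down, z forward; pixel columns grow to the right and rows downward; lengths in mm; the calibration is good to about 2 mm. A picture is of the moment at which its call begins: read the wrist's pose just before it. There is no depth.
- robot.sign_off(): hands the job in; it is judged then, once.
The state is a dict: "time": time; "qpos": joint angles; "qvel": joint speeds; "effort": joint torques, N m; "tool_pos": TCP position; "eef_rot": TCP orientation; "contact_force": force on the tool from outside, world axes, zero at the start; "ft_torque": the same for the moment, N m; "grip_width": opening from 0.0 (shut) to 1.0 (fully open); "finger_force": force on a finger pad.
Only numpy, scipy, OpenCV 4.12 (cv2) and the standard library are available. Lean on these libraries where they do the work, as an engineer would, in place of code of your own. Each camera call takes 0.05 s, during which the arm holds its last target. There are 200 camera calls.

### The job

Take the small steel conical strainer out of the tilted holder of the drainer and nest it, point down and upright, fully home in the tapered mouth of the steel pot; let go of it there, and then stand the wooden pestle, point down, fully home inside the strainer. Set both parts down gently (no dropping or ramming), keep the pot standing near its place, and leave the bowl, the jar and the bottle where they are.

Things in the scene. Friction and masses are not known exactly. Their poses are not given: they have to be found in the camera images.
- strainer_mid (a point): Steel strainer, 90 mm long, 160 g: closed narrow end 20 mm across, cone widening to 60 mm over 55 mm, then a collar 64 mm across, 35 mm long, to the open rim; walls 3 mm. Point on its axis half-way along; z to the open rim; collar spans 10 to 45 mm along +z. Starts in the drainer's holder 28 deg from vertical, rim leaning to the drainer's front, collar 10 mm clear of it. Grip the collar.
- drainer: Fixed dish drainer, white base 170 mm deep (x -75 to 95), 210 wide (y), 12 tall; origin at the underside, front (-x) towards the robot. Upper tier: three 8 mm wire bars along y, 190 mm long, 235 mm up, at x = 10, 40, 70 mm, on posts at x = 70, y = +-95. The bars block a tool coming straight down on the strainer: come in along the strainer's axis and draw it out the same way.
- drainer_seat (a point): Centre of the mouth of the drainer's tapered holder ring, 95 mm above the table (61 mm outside diameter, 24 mm deep). Axes are those of the drainer: the holder's axis leans 28 deg from vertical (z) towards -x.
- pot_mouth (a point): Loose steel pot, 105 mm across, 102 mm tall, 0.9 kg; z up. Point: centre of its mouth, level with its flat top. In the mouth is a tapered seat matching the strainer's cone: 52 mm across at the top, 35 mm across 24 mm lower, open below. With the strainer home, its narrow end is 43 mm below this point, its middle about 2 mm above it, its collar's lower edge 12 mm above the pot's top.
- pestle_mid (a point): Pale wooden pestle, 158 mm long, 120 g, starts upright in its rest. Point on its axis half-way up, z from the tip to the handle's end. Blunt tip 19 mm across, cone widening to 49 mm at 41 mm from the tip (fits the strainer's inside), then a neck and a round handle 24 to 26 mm across, 75 to 150 mm from the tip. Home in the strainer, its middle is about 42 mm above the strainer's.
- rest_mouth (a point): Fixed dark wooden block, 84 mm across and 42 mm tall, with a tapered hollow in which the pestle starts; the point is the centre of its top face.
- strainer: The same strainer; origin at the centre of its narrow end, z along its axis to the open rim.
- pestle: The same pestle; origin at the centre of its tip, z to the handle's end.
- pot: The same pot; origin at the centre of its underside, z up.
- ramekin: Bystander: small white bowl, 84 mm across, 42 mm tall; origin at the underside. Not to be disturbed.
- spice_jar: Bystander: spice jar, 48 mm across, 90 mm tall; origin at the underside. Not to be disturbed.
- sauce: Bystander: amber bottle, 58 mm across, 150 mm tall; origin at the underside. Not to be disturbed.

How it is judged:
By the outcome, as a careful person would: the job done as asked, in the order asked, and still so for the second after the job is handed in, with the robot touching nothing.
It also fails if it takes over 62 s, if anything falls off the work surface, if the arm or the gripper's body presses on something with over 40 N, if the wrist force passes 120 N, or if a joint passes its speed limit or range.

## Working session

There is one attempt and no reset: what is moved stays moved. The work goes in short steps, Python scripts to look and compute and a tool call to move; the robot and the scene stay as the last step left them, time stands still between calls to the robot, and variables do not carry over. Pictures are saved under pics/ and viewed, at most 12 in all, crops included, and the job is handed in when it is done.

Besides the shell and the picture viewer there is one more tool, called after ">>>" by a JSON object that holds its "op" and its "data", one argument or row to a line. drive_tool: Moves the arm, as the interface text tells. Its arguments: {"type":"object","properties":{"motion":{"type":"array","items":{"type":"object","properties":{"tx":{"type":"number"},"ty":{"type":"number"},"tz":{"type":"number"},"rx":{"type":"number"},"ry":{"type":"number"},"rz":{"type":"number"}}}},"grip":{"type":"number"},"squeeze":{"type":"number"}},"required":["motion"]}

```bash
mkdir -p pics; ls
python3 - <<'E'
from cell import robot
import cv2,numpy as np
np.set_printoptions(precision=3,suppress=True)
print(robot.get_state())
for n in("side","top"):
    c=robot.read_camera(n);cv2.imwrite(f"pics/{n}0.png",c["image"][:,:,::-1]);np.savez(f"{n}0.npz",**c)
    print(n,c["intrinsics"],c["world_from_camera"])
c=robot.read_camera("wrist");print(c["intrinsics"],c["hand_eye"])
E
```

```text
pics
{'time': 0.0, 'qpos': array([ 1.131,  0.418, -0.01 ,  1.614,  0.005,  1.111, -0.053]), 'qvel': array([-0.002,  0.001,  0.   ,  0.001, -0.001,  0.   , -0.002]), 'effort': array([  0.001, -85.124,   0.639, -42.599,  -0.049,   0.019,   0.   ]), 'tool_pos': array([ 241.99 , -575.881,  218.849]), 'eef_rot': array([-3.14 ,  0.   ,  0.398]), 'contact_force': array([-0.19 ,  0.089, -0.103]), 'ft_torque': array([-0.064,  0.017, -0.054]), 'finger_force': 0.0, 'grip_width': 0.9978252678209422}
side [[500.234   0.    317.206]
 [  0.    500.234 189.39 ]
 [  0.      0.      1.   ]] [[ -0.833  -0.334   0.442  27.634]
 [ -0.554   0.481  -0.679 778.731]
 [  0.014  -0.811  -0.586 752.113]
 [  0.      0.      0.      1.   ]]
top [[439.953   0.    318.617]
 [  0.    439.953 202.389]
 [  0.      0.      1.   ]] [[  -0.002   -0.985    0.171  321.368]
 [  -1.      -0.001   -0.022   20.336]
 [   0.022   -0.171   -0.985 1290.234]
 [   0.       0.       0.       1.   ]]
[[338.093   0.    318.069]
 [  0.    338.093 199.862]
 [  0.      0.      1.   ]] [[   0.      -0.965   -0.261   75.031]
 [   1.       0.001   -0.       1.712]
 [   0.001   -0.261    0.965 -166.735]
 [   0.       0.       0.       1.   ]]
```

View pics/top0.png

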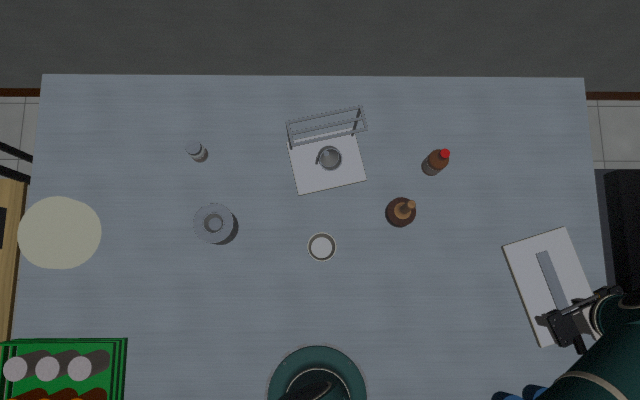

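View pics/side0.png

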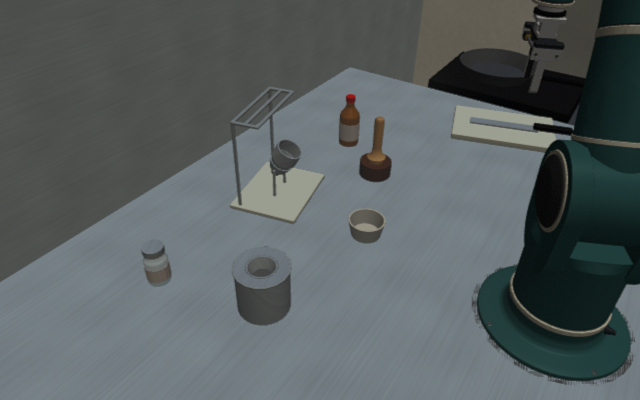

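The top view shows the drainer around (327,160), its strainer rim at (329,157), the pot at (215,223), the bowl at (321,247), the pestle at (400,211), the bottle at (435,162) and the jar at (197,152). In the side view the strainer rim is at (287,155), the pot's mouth at (262,265) and the pestle's top at (379,121).

```bash
cat > h.py <<'E'
import numpy as np,cv2
from scipy.spatial.transform import Rotation as R
np.set_printoptions(precision=3,suppress=True)
def ray(c,p,T=None):
    T=c["world_from_camera"] if T is None else T
    d=T[:3,:3]@np.linalg.inv(c["intrinsics"])@np.array([p[0],p[1],1.]);return T[:3,3],d/np.linalg.norm(d)
def plane(r,z): return r[0]+r[1]*(z-r[0][2])/r[1][2]
def tri(*rs):
    A=0;b=0
    for o,d in rs: P=np.eye(3)-np.outer(d,d);A=A+P;b=b+P@o
    x=np.linalg.solve(A,b);return x,[float(np.linalg.norm((np.eye(3)-np.outer(d,d))@(x-o))) for o,d in rs]
def Twrist(c,s):
    T=np.eye(4);T[:3,:3]=R.from_euler("xyz",s["eef_rot"]).as_matrix();T[:3,3]=s["tool_pos"];return T@c["hand_eye"]
def delta(s,p,Rt):
    "shift/turn in the present tool axes to reach TCP p, rotation Rt"
    M=R.from_euler("xyz",s["eef_rot"]).as_matrix();return M.T@(np.array(p)-s["tool_pos"]),R.from_matrix(M.T@Rt).as_rotvec(degrees=True)
E
python3 - <<'E'
from h import *
t=np.load("top0.npz");s=np.load("side0.npz")
for n,a,b in[("strainer rim",(329,157),(287,155)),("pot mouth",(213,222),(262,265)),("pestle top",(411,204),(379,120)),("bowl",(321,240),(367,216)),("jar top",(194,147),(153,247)),("bottle top",(445,153),(351,98))]:
    print(n,*tri(ray(t,a),ray(s,b)))
im=t["image"].astype(int)
m=((im.min(2)>140)&(im.max(2)-im.min(2)<60)).astype(np.uint8)
for nm,(x0,x1,y0,y1) in{"base":(270,380,100,205)}.items():
    k=np.zeros_like(m);k[y0:y1,x0:x1]=m[y0:y1,x0:x1]
    cs=cv2.findContours(k,0,2)[0];c=max(cs,key=cv2.contourArea)
    r=cv2.minAreaRect(c);B=cv2.boxPoints(r);print(r,[plane(ray(t,p),12)[:2] for p in B])
E
```

```text
strainer rim [649.592 -36.11  114.893] [3.0039084084819856, 3.003908408481928]
pot mouth [471.86  279.358 102.081] [1.296445084196464, 1.296445084196477]
pestle top [ 513.342 -247.083  158.468] [0.18746425845565234, 0.18746425845545955]
bowl [420.769 -17.112  45.574] [8.886988950000866, 8.886988950000767]
jar top [689.329 346.024  83.557] [0.41366421810379206, 0.4136642181038179]
bottle top [ 656.454 -350.696  139.315] [1.5488555122460705, 1.548855512245981]
((310.7500305175781, 163.25), (1.4142134189605713, 0.7071067094802856), 45.0) [array([662.532,  17.532]), array([664.081,  16.036]), array([661.003,  13.04 ]), array([659.456,  14.536])]
```

Run:
```python
from h import *
from cell import robot
t=np.load("top0.npz")
g=t["image"].min(2)
print(g[170,340],g[170,290],g[185,300:304],g[150,300])
m=(g>150)|((g>g[170,340]-25))
k=np.zeros(g.shape,np.uint8);k[138:205,275:385]=m[138:205,275:385]
c=max(cv2.findContours(k,0,2)[0],key=cv2.contourArea)
B=cv2.boxPoints(cv2.minAreaRect(c));W=np.array([plane(ray(t,p),12)[:2] for p in B]);print(B,W)
f=sorted(range(4),key=lambda i:W[i][0])[:2];a,b=sorted(f,key=lambda i:W[i][1]);d=W[b]-W[a];print("front edge",W[a],W[b],np.linalg.norm(d))
yaw=np.arctan2(-d[0],d[1]);print("yaw",yaw)
mid=(W[a]+W[b])/2;print("origin",mid+75*np.array([np.cos(yaw),np.sin(yaw)]))
Rt=(R.from_euler("z",yaw)*R.from_euler("y",-np.radians(28))*R.from_euler("x",np.pi)).as_matrix();print("tool z",Rt[:,2])
s=robot.get_state();p=np.array([650,-36,125])-Rt[:,2]*120;print(p);print(delta(s,p,Rt), R.from_matrix(Rt).as_euler("xyz"))
```

```text
138 105 [137 137 140 139] 140
[[285.963 142.236]
 [354.34  126.695]
 [366.305 179.34 ]
 [297.927 194.88 ]] [[ 726.843   90.072]
 [ 776.973 -117.381]
 [ 612.842 -150.473]
 [ 565.294   53.111]]
front edge [ 612.842 -150.473] [565.294  53.111] 209.0625185611477
yaw 0.22944126970046472
origin [662.102 -31.623]
tool z [ 0.457  0.107 -0.883]
[595.14  -48.813 230.954]
(array([ 529.769, -349.163,  -11.691]), array([-2.408, 27.942,  9.444])) [ 3.142 -0.489  0.229]
```

>>> {"op": "drive_tool", "data": {
  "motion": [
    {"tx": 30,"ty": -20,"tz": -30},
    {"tx": 42,"ty": -27,"tz": -10},
    {"tx": 42,"ty": -27},
    {"tx": 42,"ty": -27},
    {"tx": 42,"ty": -27}
  ]
}}

```text
invalid input
```

>>> {"op": "drive_tool", "data": {
  "motion": [
    {"tx": 42,"ty": -27},
    {"tx": 42,"ty": -27},
    {"tx": 42,"ty": -27},
    {"tx": 42,"ty": -27},
    {"tx": 42,"ty": -27}
  ]
}}

```text
invalid input
```

>>> {"op": "drive_tool", "data": {
  "motion": [
    {"rx": -0.6,"ry": 7,"rz": 2.4},
    {"rx": -0.6,"ry": 7,"rz": 2.4},
    {"rx": -0.6,"ry": 7,"rz": 2.4},
    {"rx": -0.6,"ry": 7,"rz": 2.4},
    {}
  ]
}}

```text
invalid input
```

Run:
```python
from h import *
from cell import robot
Rt=(R.from_euler("z",.229)*R.from_euler("y",-np.radians(28))*R.from_euler("x",np.pi)).as_matrix()
s=robot.get_state();p=np.array([650,-36,125])-Rt[:,2]*120;print(s["time"],s["tool_pos"],s["eef_rot"],s["qpos"]);print(delta(s,p,Rt))
c=robot.read_camera("wrist");cv2.imwrite("pics/w1.png",c["image"][:,:,::-1]);np.savez("w1.npz",T=Twrist(c,s),**c)
```

```text
0.15 [ 242.026 -575.95   218.987] [-3.141  0.     0.398] [ 1.131  0.418 -0.01   1.614  0.005  1.111 -0.053]
(array([ 529.773, -349.188,  -11.691]), array([-2.414, 27.942,  9.469]))
```

View pics/w1.png

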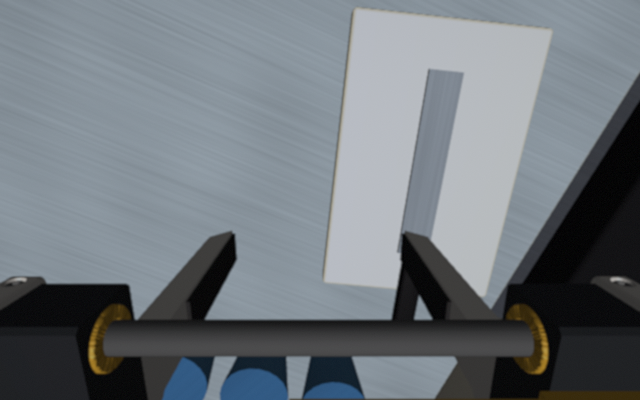

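The arm hasn't moved: the calls were refused, and the wrist picture shows only the cutting board and knife with the fingers at rows 230–400. I'll send complete rows instead.

>>> {"op": "drive_tool", "data": {
  "motion": [
    {"tx": 30,"ty": -20,"tz": -30,"rx": 0,"ry": 0,"rz": 0},
    {"tx": 42,"ty": -27,"tz": -10,"rx": 0,"ry": 0,"rz": 0},
    {"tx": 42,"ty": -27,"tz": 0,"rx": 0,"ry": 0,"rz": 0},
    {"tx": 42,"ty": -27,"tz": 0,"rx": 0,"ry": 0,"rz": 0},
    {"tx": 42,"ty": -27,"tz": 0,"rx": 0,"ry": 0,"rz": 0}
  ]
}}

```text
time: 0.7
tool_pos: [375.3, -380.4, 259.4]
eef_rot: [3.141, 0.0, 0.398]
contact_force: [0.4, -1.0, -0.1]
grip_width: 1.002
finger_force: 0.0
```

>>> {"op": "drive_tool", "data": {
  "motion": [
    {"tx": 42,"ty": -27,"tz": 0,"rx": 0,"ry": 0,"rz": 0},
    {"tx": 42,"ty": -27,"tz": 0,"rx": 0,"ry": 0,"rz": 0},
    {"tx": 42,"ty": -27,"tz": 0,"rx": 0,"ry": 0,"rz": 0},
    {"tx": 42,"ty": -27,"tz": 0,"rx": 0,"ry": 0,"rz": 0},
    {"tx": 42,"ty": -27,"tz": 0,"rx": 0,"ry": 0,"rz": 0}
  ]
}}

```text
time: 1.2
tool_pos: [516.6, -174.6, 259.4]
eef_rot: [3.141, -0.0, 0.398]
contact_force: [0.6, 0.3, 0.7]
grip_width: 1.0
finger_force: 0.0
```

>>> {"op": "drive_tool", "data": {
  "motion": [
    {"tx": 0,"ty": 0,"tz": 0,"rx": -0.6,"ry": 7,"rz": 2.4},
    {"tx": 0,"ty": 0,"tz": 0,"rx": -0.6,"ry": 7,"rz": 2.4},
    {"tx": 0,"ty": 0,"tz": 0,"rx": -0.6,"ry": 7,"rz": 2.4},
    {"tx": 0,"ty": 0,"tz": 0,"rx": -0.6,"ry": 7,"rz": 2.4},
    {"tx": 0,"ty": 0,"tz": 0,"rx": 0,"ry": 0,"rz": 0}
  ]
}}

```text
time: 1.7
tool_pos: [513.7, -177.2, 258.4]
eef_rot: [-3.14, -0.492, 0.221]
contact_force: [-0.4, -0.1, 1.2]
grip_width: 1.001
finger_force: 0.0
```

Run:
```python
from h import *
from cell import robot
Rt=(R.from_euler("z",.229)*R.from_euler("y",-np.radians(28))*R.from_euler("x",np.pi)).as_matrix()
s=robot.get_state();p=np.array([650,-36,125])-Rt[:,2]*120;print(s["time"],s["tool_pos"],s["eef_rot"],s["qpos"]);print(delta(s,p,Rt))
c=robot.read_camera("wrist");cv2.imwrite("pics/w2.png",c["image"][:,:,::-1]);np.savez("w2.npz",T=Twrist(c,s),**c)
```

```text
1.7 [ 513.661 -177.243  258.352] [-3.14  -0.492  0.221] [ 0.732  0.057 -0.291  2.076 -0.465  0.667 -0.587]
(array([  81.868, -107.389,   75.194]), array([ 0.127, -0.208, -0.429]))
```

View pics/w2.png

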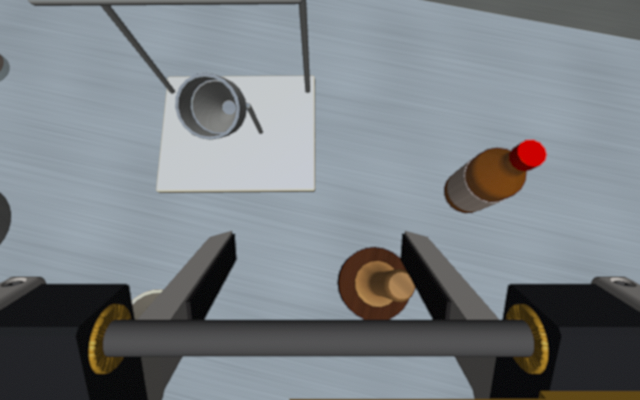

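The strainer rim shows at about (212,106) with its closed end at (229,107). The drainer's front edge is level at row 190, so the yaw is right. I'll centre over it and take a second view.

>>> {"op": "drive_tool", "data": {
  "motion": [
    {"tx": 27,"ty": -36,"tz": 10,"rx": 0,"ry": 0,"rz": 0},
    {"tx": 27,"ty": -36,"tz": 10,"rx": 0,"ry": 0,"rz": 0},
    {"tx": 27,"ty": -35,"tz": 10,"rx": 0,"ry": 0,"rz": -0.4},
    {"tx": 0,"ty": 0,"tz": 0,"rx": 0,"ry": 0,"rz": 0},
    {"tx": 0,"ty": 0,"tz": 0,"rx": 0,"ry": 0,"rz": 0}
  ]
}}

```text
time: 2.25
tool_pos: [575.9, -51.5, 271.1]
eef_rot: [3.137, -0.489, 0.239]
contact_force: [-0.8, 0.3, 0.2]
grip_width: 1.002
finger_force: 0.0
```

Run:
```python
from h import *
from cell import robot
s=robot.get_state();print(s["time"],s["tool_pos"],s["eef_rot"],s["qpos"])
c=robot.read_camera("wrist");cv2.imwrite("pics/w3.png",c["image"][:,:,::-1]);np.savez("w3.npz",T=Twrist(c,s),**c)
```

```text
2.25 [575.908 -51.503 271.121] [ 3.137 -0.489  0.239] [ 0.521  0.078 -0.412  2.024 -0.232  0.595 -1.053]
```

View pics/w3.png

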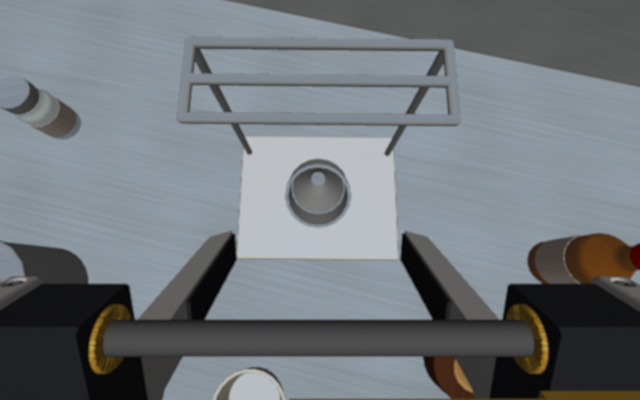

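In this view the rim is centred at about (318.5,192) and the bright closed end at (318,179). Triangulating both with the previous view.

Run:
```python
from h import *
from cell import robot
a=np.load("w2.npz");b=np.load("w3.npz")
g=b["image"].min(2).astype(int)
k=np.zeros(g.shape,np.uint8);k[148:240,270:368]=(g[148:240,270:368]<165)
cn=max(cv2.findContours(k,0,2)[0],key=cv2.contourArea);print("w3 blob",cv2.fitEllipse(cv2.convexHull(cn)))
ga=a["image"].min(2).astype(int)
for im,(x0,x1,y0,y1) in((ga,(218,240,95,118)),(g,(306,330,168,190))):
    w=im[y0:y1,x0:x1];t=(w>np.percentile(w,88)).astype(np.uint8)
    n,l,st,ce=cv2.connectedComponentsWithStats(t);i=1+np.argmax(st[1:,4]);print("end",ce[i]+[x0,y0],st[i,4])
rim=tri(ray(a,(213,106),a["T"]),ray(b,(318.5,192.5),b["T"]));end=tri(ray(a,(229,107),a["T"]),ray(b,(318,179),b["T"]))
print("rim",rim,"end",end)
ax=rim[0]-end[0];L=np.linalg.norm(ax);ax/=L;print(L,ax,"lean",np.degrees(np.arccos(ax[2])),"yaw",np.arctan2(-ax[1],-ax[0]))
t=np.load("top0.npz");si=np.load("side0.npz")
print(tri(ray(b,(318.5,192.5),b["T"]),ray(t,(329,157)),ray(si,(288,153))))
```

```text
w3 blob ((317.6332702636719, 192.93614196777344), (65.96253204345703, 69.60052490234375), 178.71774291992188)
end [228.905 110.452] 42
end [317.703 181.757] 37
rim (array([646.757, -37.484, 124.346]), [0.5480575833161336, 0.5480575833161704]) end (array([677.512, -29.595,  63.92 ]), [0.349044174494844, 0.34904417449469566])
68.25951073239051 [-0.451 -0.116  0.885] lean 27.71941027209767 yaw 0.2510772128786779
(array([647.258, -36.543, 121.176]), [0.5637839158016044, 3.8503549454832546, 3.3916578923340612])
```

The measured axis agrees with the drainer's yaw and the 28° lean, and the rim's apparent size puts it at about z = 133. I'll work out the approach from these.

```bash
cat >> h.py <<'E'
RS=(R.from_euler("z",.236)*R.from_euler("y",-np.radians(28))*R.from_euler("x",np.pi)).as_matrix()
E
python3 - <<'E'
from h import *
from cell import robot
s=robot.get_state();e=np.array([677.5,-29.6,63.9]);p=e-RS[:,2]*(115.5-63.9)/-RS[2,2];print(p,delta(s,p,RS))
E
```

```text
[650.824 -36.015 115.5  ] (array([ -4.859,   0.618, 173.435]), array([ 0.233, -0.001,  0.024]))
```

>>> {"op": "drive_tool", "data": {
  "motion": [
    {"tx": -5,"ty": 0.6,"tz": 20,"rx": 0.2,"ry": 0,"rz": 0},
    {"tx": 0,"ty": 0,"tz": 30,"rx": 0,"ry": 0,"rz": 0},
    {"tx": 0,"ty": 0,"tz": 30,"rx": 0,"ry": 0,"rz": 0},
    {"tx": 0,"ty": 0,"tz": 20,"rx": 0,"ry": 0,"rz": 0},
    {"tx": 0,"ty": 0,"tz": 0,"rx": 0,"ry": 0,"rz": 0}
  ]
}}

```text
time: 2.8
tool_pos: [616.3, -44.2, 177.7]
eef_rot: [-3.14, -0.486, 0.233]
contact_force: [-0.1, -0.2, 0.3]
grip_width: 1.001
finger_force: 0.0
```

Run:
```python
from h import *
from cell import robot
s=robot.get_state();e=np.array([677.5,-29.6,63.9]);p=e-RS[:,2]*(115.5-63.9)/-RS[2,2];print(s["time"],s["contact_force"],delta(s,p,RS))
c=robot.read_camera("wrist");cv2.imwrite("pics/w4.png",c["image"][:,:,::-1]);np.savez("w4.npz",T=Twrist(c,s),**c)
```

```text
2.8 [-0.133 -0.229  0.335] (array([ 2.311,  0.103, 71.601]), array([-0.025,  0.157, -0.13 ]))
```

View pics/w4.png

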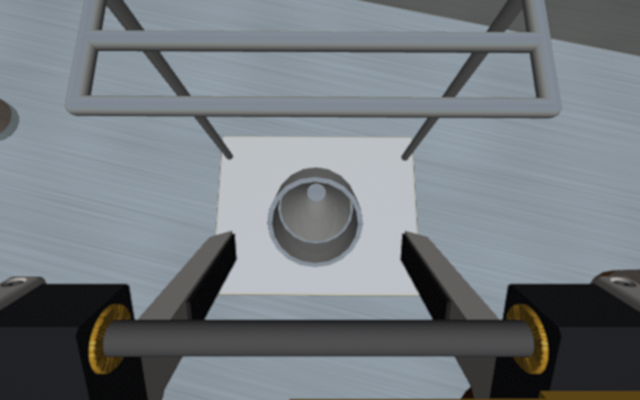

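The rim now spans columns 268–362, centred at (315,221). That puts it 51 mm ahead of the TCP and about 1 mm off centre, as predicted, so I'll go in and close.

>>> {"op": "drive_tool", "data": {
  "motion": [
    {"tx": 1.5,"ty": 0,"tz": 20,"rx": 0,"ry": 0,"rz": 0},
    {"tx": 0,"ty": 0,"tz": 20,"rx": 0,"ry": 0,"rz": 0},
    {"tx": 0,"ty": 0,"tz": 20,"rx": 0,"ry": 0,"rz": 0},
    {"tx": 0,"ty": 0,"tz": 11,"rx": 0,"ry": 0,"rz": 0},
    {"tx": 0,"ty": 0,"tz": 0,"rx": 0,"ry": 0,"rz": 0}
  ]
}}

```text
time: 3.35
tool_pos: [650.5, -35.9, 118.2]
eef_rot: [-3.142, -0.489, 0.234]
contact_force: [0.2, -0.0, -0.6]
grip_width: 0.998
finger_force: 0.0
```

>>> {"op": "drive_tool", "data": {
  "motion": [
    {"tx": 0,"ty": 0,"tz": 0,"rx": 0,"ry": 0,"rz": 0},
    {"tx": 0,"ty": 0,"tz": 0,"rx": 0,"ry": 0,"rz": 0},
    {"tx": 0,"ty": 0,"tz": 0,"rx": 0,"ry": 0,"rz": 0},
    {"tx": 0,"ty": 0,"tz": 0,"rx": 0,"ry": 0,"rz": 0},
    {"tx": 0,"ty": 0,"tz": 0,"rx": 0,"ry": 0,"rz": 0}
  ],
  "grip": 56,
  "squeeze": 25
}}

```text
time: 3.85
tool_pos: [650.4, -34.0, 118.9]
eef_rot: [-3.141, -0.49, 0.236]
contact_force: [-5.9, 6.6, 6.2]
grip_width: 0.689
finger_force: 25.0
```

>>> {"op": "drive_tool", "data": {
  "motion": [
    {"tx": 0,"ty": 0,"tz": -6,"rx": 0,"ry": 0,"rz": 0},
    {"tx": 0,"ty": 0,"tz": -12,"rx": 0,"ry": 0,"rz": 0},
    {"tx": 0,"ty": 0,"tz": -25,"rx": 0,"ry": 0,"rz": 0},
    {"tx": 0,"ty": 0,"tz": -35,"rx": 0,"ry": 0,"rz": 0},
    {"tx": 0,"ty": 0,"tz": -40,"rx": 0,"ry": 0,"rz": 0}
  ]
}}

```text
time: 4.35
tool_pos: [595.3, -48.7, 223.4]
eef_rot: [-3.141, -0.489, 0.235]
contact_force: [0.4, -1.7, -0.5]
grip_width: 0.69
finger_force: 25.0
```

>>> {"op": "drive_tool", "data": {
  "motion": [
    {"tx": 0,"ty": 0,"tz": -35,"rx": 0,"ry": 0,"rz": 0},
    {"tx": 0,"ty": 0,"tz": -20,"rx": 0,"ry": 0,"rz": 0},
    {"tx": 0,"ty": 0,"tz": 0,"rx": 0,"ry": 0,"rz": 0},
    {"tx": 0,"ty": 0,"tz": 0,"rx": 0,"ry": 0,"rz": 0}
  ]
}}

```text
time: 4.75
tool_pos: [571.2, -54.9, 271.2]
eef_rot: [3.14, -0.49, 0.234]
contact_force: [-0.2, 0.7, -1.8]
grip_width: 0.687
finger_force: 25.0
```

>>> {"op": "drive_tool", "data": {
  "motion": [
    {"tx": 0,"ty": 0,"tz": 0,"rx": 0,"ry": -7,"rz": 0},
    {"tx": 0,"ty": 0,"tz": 0,"rx": 0,"ry": -7,"rz": 0},
    {"tx": 0,"ty": 0,"tz": 0,"rx": 0,"ry": -7,"rz": 0},
    {"tx": 0,"ty": 0,"tz": 0,"rx": 0,"ry": -7,"rz": 0},
    {"tx": 0,"ty": 0,"tz": 0,"rx": 0,"ry": 0,"rz": 0}
  ]
}}

```text
time: 5.25
tool_pos: [572.6, -53.0, 268.6]
eef_rot: [-3.139, 0.005, 0.237]
contact_force: [-0.4, 0.3, -2.6]
grip_width: 0.693
finger_force: 25.0
```

>>> {"op": "drive_tool", "data": {
  "motion": [
    {"tx": -10,"ty": -20,"tz": -10,"rx": 0,"ry": 0,"rz": 0},
    {"tx": -10,"ty": -35,"tz": -10,"rx": 0,"ry": 0,"rz": 0},
    {"tx": -10,"ty": -40,"tz": -5,"rx": 0,"ry": 0,"rz": 0},
    {"tx": -10,"ty": -40,"tz": 0,"rx": 0,"ry": 0,"rz": 0},
    {"tx": -10,"ty": -40,"tz": 0,"rx": 0,"ry": 0,"rz": 0}
  ]
}}

```text
time: 5.75
tool_pos: [481.0, 105.4, 295.0]
eef_rot: [-3.141, -0.002, 0.235]
contact_force: [0.5, 0.2, -2.2]
grip_width: 0.687
finger_force: 25.0
```

>>> {"op": "drive_tool", "data": {
  "motion": [
    {"tx": -15,"ty": -40,"tz": 0,"rx": 0,"ry": 0,"rz": 0},
    {"tx": -15,"ty": -40,"tz": 0,"rx": 0,"ry": 0,"rz": 0},
    {"tx": -15,"ty": -30,"tz": 0,"rx": 0,"ry": 0,"rz": 0},
    {"tx": -4,"ty": -10,"tz": 0,"rx": 0,"ry": 0,"rz": 0},
    {"tx": 0,"ty": 0,"tz": 0,"rx": 0,"ry": 0,"rz": 0}
  ]
}}

```text
time: 6.25
tool_pos: [405.8, 210.2, 295.3]
eef_rot: [-3.141, -0.002, 0.237]
contact_force: [-0.4, -0.8, -1.8]
grip_width: 0.69
finger_force: 25.0
```

Run:
```python
from h import *
from cell import robot
s=robot.get_state();print(s["time"],s["tool_pos"],s["eef_rot"],s["qpos"])
c=robot.read_camera("wrist");cv2.imwrite("pics/w5.png",c["image"][:,:,::-1]);np.savez("w5.npz",T=Twrist(c,s),**c)
```

```text
6.25 [405.802 210.231 295.275] [-3.141 -0.002  0.237] [ 0.078  0.068 -0.647  1.897  0.044  1.189 -1.919]
```

View pics/w5.png

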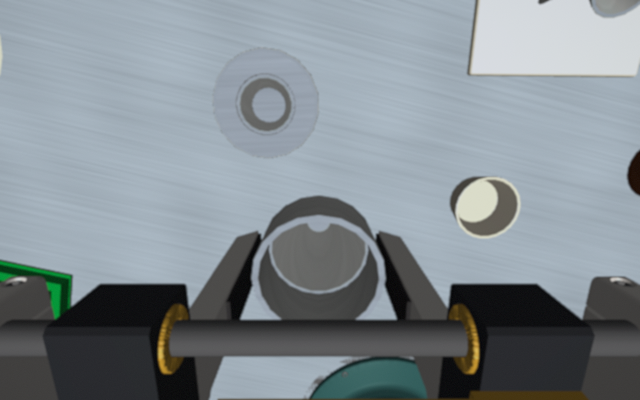

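The pot's top disc is centred at (266,102), its mouth ring at about (265.5,103.5). The strainer's rim in hand is at about (318.5,269), so it is gripped straight.

```bash
cat >> h.py <<'E'
def circ(g,box,lo,hi,show=True):
    "Hough circles of radius lo..hi in a box"
    x0,x1,y0,y1=box;w=cv2.resize(g[y0:y1,x0:x1],None,fx=4,fy=4,interpolation=cv2.INTER_CUBIC)
    h=cv2.HoughCircles(w,cv2.HOUGH_GRADIENT,1,40,param1=80,param2=30,minRadius=lo*4,maxRadius=hi*4)
    return None if h is None else h[0][:3]/4+np.array([x0-.375,y0-.375,0])
E
python3 - <<'E'
from h import *
b=np.load("w5.npz");g=cv2.cvtColor(b["image"],cv2.COLOR_RGB2GRAY)
print("outer",circ(g,(200,335,35,170),46,60),"mouth",circ(g,(222,310,60,148),24,34))
from cell import robot
s=robot.get_state()
for p in((266,102),(265.5,103.5)):
  P=plane(ray(b,p,b["T"]),102);print(P,delta(s,P,R.from_euler("zyx",[s["eef_rot"][2],0,np.pi]).as_matrix()))
E
```

```text
outer None mouth None
[473.291 279.722 102.   ] (array([ 80.955, -53.223, 193.419]), array([-0.019, -0.083, 26.927]))
[471.722 279.93  102.   ] (array([ 79.477, -53.791, 193.416]), array([-0.019, -0.083, 26.927]))
```

>>> {"op": "drive_tool", "data": {
  "motion": [
    {"tx": 10,"ty": -18,"tz": 20,"rx": 0,"ry": 0,"rz": 0},
    {"tx": 10,"ty": -18,"tz": 20,"rx": 0,"ry": 0,"rz": 0},
    {"tx": 10,"ty": -17.5,"tz": 20,"rx": 0,"ry": 0,"rz": 0},
    {"tx": 0,"ty": 0,"tz": 0,"rx": 0,"ry": 0,"rz": 0},
    {"tx": 0,"ty": 0,"tz": 0,"rx": 0,"ry": 0,"rz": 0}
  ]
}}

```text
time: 6.8
tool_pos: [423.9, 267.4, 235.2]
eef_rot: [-3.142, 0.0, 0.234]
contact_force: [-1.5, -1.6, -0.7]
grip_width: 0.687
finger_force: 25.0
```

Run:
```python
from h import *
from cell import robot
s=robot.get_state();print(s["time"],s["tool_pos"],s["eef_rot"],s["qpos"])
c=robot.read_camera("wrist");im=c["image"][:,:,::-1];cv2.imwrite("pics/w6.png",cv2.resize(im[60:330,220:420],None,fx=2.2,fy=2.2,interpolation=2));cv2.imwrite("w6full.png",im);np.savez("w6.npz",T=Twrist(c,s),**c)
```

```text
6.8 [423.91  267.353 235.226] [-3.142  0.     0.234] [-0.032  0.235 -0.678  1.88   0.166  1.084 -2.112]
```

View pics/w6.png

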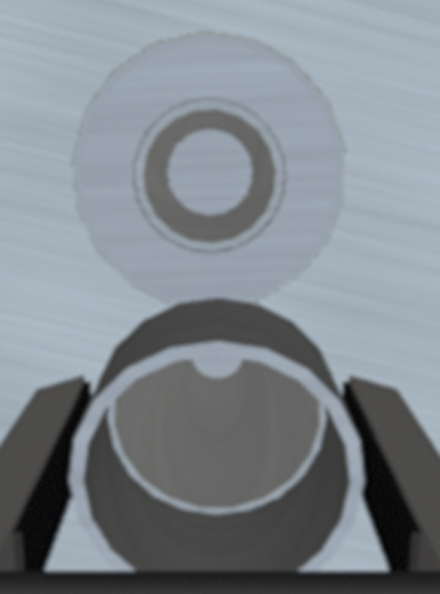

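The crop shows the pot's outer disc spanning columns 72–346 with its top at row 30. The lip ring is centred at (210,174) and the strainer's rim spans columns 68–365 with its far edge at row 340. I'll cast the edge points onto their planes.

Run:
```python
from h import *
from cell import robot
b=np.load("w6.npz");a=np.load("w5.npz");f=lambda p:(220+p[0]/2.2,60+p[1]/2.2)
s=robot.get_state();M=R.from_euler("xyz",s["eef_rot"]).as_matrix();tp=np.array(s["tool_pos"])
def fit(ps,z):
    P=np.array([(M.T@(plane(ray(b,f(p),b["T"]),z)-tp))[:2] for p in ps])
    A=np.c_[2*P,np.ones(len(P))];x=np.linalg.lstsq(A,(P**2).sum(1),rcond=None)[0];return x[:2],np.sqrt(x[2]+x[:2]@x[:2])
print("outer",fit([(72,168),(346,152),(209,30),(75,195),(343,195)],102))
print("lip",fit([(133,174),(287,174),(210,97),(210,252)],102))
print("seat",fit([(145,176),(275,176),(210,109),(210,243)],102))
print("height",tri(ray(a,(265.5,103.5),a["T"]),ray(b,f((210,174.5)),b["T"])))
print("rim",fit([(68,478),(365,478),(217,340),(100,383),(335,383)],tp[2]+18.5))
```

```text
outer (array([48.609, -1.138]), np.float64(54.51624965679547))
lip (array([48.026, -0.826]), np.float64(30.6142304314447))
seat (array([47.634, -0.827]), np.float64(26.172125150576502))
height (array([471.812, 279.377, 105.656]), [0.015329189809949403, 0.015329189810087893])
rim (array([-3.504,  1.882]), np.float64(32.74066286343321))
```

>>> {"op": "drive_tool", "data": {
  "motion": [
    {"tx": 16.5,"ty": -1,"tz": 0,"rx": 0,"ry": 0,"rz": 0},
    {"tx": 17,"ty": -1,"tz": 10,"rx": 0,"ry": 0,"rz": 0},
    {"tx": 17,"ty": 0,"tz": 20,"rx": 0,"ry": 0,"rz": 0},
    {"tx": 0,"ty": 0,"tz": 20,"rx": 0,"ry": 0,"rz": 0},
    {"tx": 0,"ty": 0,"tz": 0,"rx": 0,"ry": 0,"rz": 0}
  ]
}}

```text
time: 7.35
tool_pos: [472.0, 280.3, 184.5]
eef_rot: [3.141, 0.001, 0.233]
contact_force: [-0.2, 0.5, -1.6]
grip_width: 0.686
finger_force: 25.0
```

>>> {"op": "drive_tool", "data": {
  "motion": [
    {"tx": 0,"ty": 0,"tz": 10,"rx": 0,"ry": 0,"rz": 0},
    {"tx": 0,"ty": 0,"tz": 10,"rx": 0,"ry": 0,"rz": 0},
    {"tx": 0,"ty": 0,"tz": 8,"rx": 0,"ry": 0,"rz": 0},
    {"tx": 0,"ty": 0,"tz": 6,"rx": 0,"ry": 0,"rz": 0},
    {"tx": 0,"ty": 0,"tz": 3,"rx": 0,"ry": 0,"rz": 0}
  ]
}}

```text
time: 7.85
tool_pos: [472.0, 282.0, 148.4]
eef_rot: [3.141, -0.001, 0.235]
contact_force: [-0.3, 0.9, -1.0]
grip_width: 0.689
finger_force: 25.0
```

>>> {"op": "drive_tool", "data": {
  "motion": [
    {"tx": 0,"ty": 0,"tz": 3,"rx": 0,"ry": 0,"rz": 0},
    {"tx": 0,"ty": 0,"tz": 3,"rx": 0,"ry": 0,"rz": 0},
    {"tx": 0,"ty": 0,"tz": 2,"rx": 0,"ry": 0,"rz": 0},
    {"tx": 0,"ty": 0,"tz": 2,"rx": 0,"ry": 0,"rz": 0},
    {"tx": 0,"ty": 0,"tz": 0,"rx": 0,"ry": 0,"rz": 0}
  ]
}}

```text
time: 8.35
tool_pos: [472.0, 282.1, 138.8]
eef_rot: [3.141, -0.001, 0.235]
contact_force: [0.5, 0.5, -1.1]
grip_width: 0.686
finger_force: 25.0
```

>>> {"op": "drive_tool", "data": {
  "motion": [
    {"tx": 0,"ty": 0,"tz": 1.5,"rx": 0,"ry": 0,"rz": 0},
    {"tx": 0,"ty": 0,"tz": 1.5,"rx": 0,"ry": 0,"rz": 0},
    {"tx": 0,"ty": 0,"tz": 0,"rx": 0,"ry": 0,"rz": 0}
  ]
}}

```text
time: 8.65
tool_pos: [472.0, 282.1, 135.8]
eef_rot: [3.141, -0.001, 0.235]
contact_force: [0.1, 0.3, -2.3]
grip_width: 0.692
finger_force: 25.0
```

>>> {"op": "drive_tool", "data": {
  "motion": [
    {"tx": 0,"ty": 0,"tz": 1,"rx": 0,"ry": 0,"rz": 0},
    {"tx": 0,"ty": 0,"tz": 1,"rx": 0,"ry": 0,"rz": 0},
    {"tx": 0,"ty": 0,"tz": 1,"rx": 0,"ry": 0,"rz": 0},
    {"tx": 0,"ty": 0,"tz": 0,"rx": 0,"ry": 0,"rz": 0}
  ]
}}

```text
time: 9.05
tool_pos: [472.0, 282.1, 132.8]
eef_rot: [3.141, -0.001, 0.235]
contact_force: [0.3, -0.9, -1.9]
grip_width: 0.69
finger_force: 25.0
```

>>> {"op": "drive_tool", "data": {
  "motion": [
    {"tx": 0,"ty": 0,"tz": 1,"rx": 0,"ry": 0,"rz": 0},
    {"tx": 0,"ty": 0,"tz": 1,"rx": 0,"ry": 0,"rz": 0},
    {"tx": 0,"ty": 0,"tz": 0,"rx": 0,"ry": 0,"rz": 0}
  ]
}}

```text
time: 9.35
tool_pos: [472.1, 282.1, 130.8]
eef_rot: [3.141, -0.001, 0.235]
contact_force: [0.1, 0.4, -1.1]
grip_width: 0.692
finger_force: 25.0
```

>>> {"op": "drive_tool", "data": {
  "motion": [
    {"tx": 0,"ty": 0,"tz": 1,"rx": 0,"ry": 0,"rz": 0},
    {"tx": 0,"ty": 0,"tz": 1,"rx": 0,"ry": 0,"rz": 0},
    {"tx": 0,"ty": 0,"tz": 0,"rx": 0,"ry": 0,"rz": 0}
  ]
}}

```text
time: 9.65
tool_pos: [472.1, 282.1, 128.9]
eef_rot: [3.141, -0.001, 0.235]
contact_force: [-0.4, -0.1, -2.7]
grip_width: 0.686
finger_force: 25.0
```

>>> {"op": "drive_tool", "data": {
  "motion": [
    {"tx": 0,"ty": 0,"tz": 1,"rx": 0,"ry": 0,"rz": 0},
    {"tx": 0,"ty": 0,"tz": 0.5,"rx": 0,"ry": 0,"rz": 0},
    {"tx": 0,"ty": 0,"tz": 0,"rx": 0,"ry": 0,"rz": 0}
  ]
}}

```text
time: 9.95
tool_pos: [472.5, 282.2, 128.2]
eef_rot: [3.141, -0.002, 0.234]
contact_force: [-2.1, -4.2, 14.0]
grip_width: 0.688
finger_force: 25.0
```

>>> {"op": "drive_tool", "data": {
  "motion": [
    {"tx": 0,"ty": 0.7,"tz": 0.3,"rx": 0,"ry": 0,"rz": 0},
    {"tx": 0,"ty": 0.5,"tz": 0.3,"rx": 0,"ry": 0,"rz": 0},
    {"tx": 0,"ty": 0,"tz": 0,"rx": 0,"ry": 0,"rz": 0}
  ]
}}

```text
time: 10.25
tool_pos: [472.7, 282.0, 128.1]
eef_rot: [-3.141, -0.003, 0.235]
contact_force: [-5.1, 0.9, 18.3]
grip_width: 0.689
finger_force: 25.0
```

Run:
```python
from h import *
from cell import robot
s=robot.get_state();print(s["tool_pos"],s["contact_force"],s["ft_torque"],s["qpos"])
```

```text
[472.678 282.043 128.099] [-5.094  0.893 18.267] [0.116 1.324 0.022] [-0.109  0.459 -0.608  1.87   0.327  0.91  -2.207]
```

>>> {"op": "drive_tool", "data": {
  "motion": [
    {"tx": -0.6,"ty": 0,"tz": 0,"rx": 0,"ry": 0,"rz": 0},
    {"tx": -0.4,"ty": 0,"tz": -0.5,"rx": 0,"ry": 0,"rz": 0},
    {"tx": 0,"ty": 0,"tz": 0,"rx": 0,"ry": 0,"rz": 0}
  ]
}}

```text
time: 10.55
tool_pos: [472.1, 281.9, 128.3]
eef_rot: [-3.14, -0.004, 0.235]
contact_force: [1.0, 4.1, 7.6]
grip_width: 0.691
finger_force: 25.0
```

>>> {"op": "drive_tool", "data": {
  "motion": [
    {"tx": 0,"ty": 0,"tz": 0,"rx": 0,"ry": 0,"rz": 0},
    {"tx": 0,"ty": 0,"tz": 0,"rx": 0,"ry": 0,"rz": 0},
    {"tx": 0,"ty": 0,"tz": 0,"rx": 0,"ry": 0,"rz": 0},
    {"tx": 0,"ty": 0,"tz": 0,"rx": 0,"ry": 0,"rz": 0}
  ],
  "grip": 86
}}

```text
time: 10.95
tool_pos: [471.3, 280.6, 127.2]
eef_rot: [3.141, -0.001, 0.235]
contact_force: [0.5, 0.6, -0.0]
grip_width: 0.917
finger_force: 0.0
```

>>> {"op": "drive_tool", "data": {
  "motion": [
    {"tx": 0,"ty": 0,"tz": -10,"rx": 0,"ry": 0,"rz": 0},
    {"tx": 0,"ty": 0,"tz": -20,"rx": 0,"ry": 0,"rz": 0},
    {"tx": 0,"ty": 0,"tz": -35,"rx": 0,"ry": 0,"rz": 0},
    {"tx": 0,"ty": 0,"tz": -40,"rx": 0,"ry": 0,"rz": 0},
    {"tx": 0,"ty": 0,"tz": -30,"rx": 0,"ry": 0,"rz": 0}
  ]
}}

```text
time: 11.45
tool_pos: [471.3, 281.0, 265.4]
eef_rot: [-3.141, -0.003, 0.235]
contact_force: [-0.2, -0.0, -0.5]
grip_width: 0.918
finger_force: 0.0
```

>>> {"op": "drive_tool", "data": {
  "motion": [
    {"tx": -30,"ty": 20,"tz": -20,"rx": 0,"ry": 0,"rz": 0},
    {"tx": -30,"ty": 30,"tz": -10,"rx": 0,"ry": 0,"rz": 0},
    {"tx": -20,"ty": 20,"tz": 0,"rx": 0,"ry": 0,"rz": 0},
    {"tx": 0,"ty": 0,"tz": 0,"rx": 0,"ry": 0,"rz": 0},
    {"tx": 0,"ty": 0,"tz": 0,"rx": 0,"ry": 0,"rz": 0}
  ]
}}

```text
time: 11.95
tool_pos: [409.8, 193.9, 293.1]
eef_rot: [3.141, -0.003, 0.234]
contact_force: [-0.1, 1.2, 0.8]
grip_width: 0.914
finger_force: 0.0
```

Run:
```python
from h import *
from cell import robot
s=robot.get_state();print(s["time"],s["tool_pos"],s["eef_rot"],s["qpos"])
c=robot.read_camera("wrist");im=c["image"][:,:,::-1];np.savez("w7.npz",T=Twrist(c,s),**c)
d=robot.read_camera("side");sm=d["image"][:,:,::-1];np.savez("s7.npz",**d)
A=cv2.resize(im[20:240,180:400],(400,400),interpolation=2);B=cv2.resize(sm[190:330,195:335],(400,400),interpolation=2)
cv2.imwrite("pics/w7.png",np.hstack([A,B]))
```

```text
11.95 [409.831 193.906 293.115] [ 3.141 -0.003  0.234] [ 0.129  0.062 -0.661  1.908  0.042  1.183 -1.884]
```

View pics/w7.png

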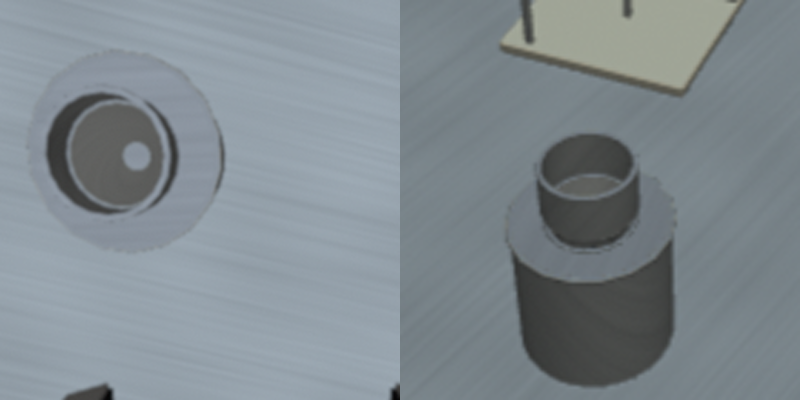

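The wrist view (left) shows the strainer nested, with its rim at about (111,152) in the crop and its closed end at (137,156). The side view (right) shows it upright in the pot with the rim centred at about (588,166). I'll check its height and tilt.

Run:
```python
from h import *
a=np.load("w7.npz");b=np.load("s7.npz")
f=lambda x,y:(180+x/1.818,20+y/1.818);g=lambda x,y:(195+(x-400)/2.857,190+y/2.857)
rim,e=tri(ray(a,f(111,152),a["T"]),ray(b,g(588,166)));print("rim",rim,e)
print("rim@149",plane(ray(a,f(111,152),a["T"]),149),plane(ray(b,g(588,166)),149),"end@62",plane(ray(a,f(137,156),a["T"]),62))
print("pot disc@102",plane(ray(a,f(126,151),a["T"]),102))
t=np.load("top0.npz");s=np.load("side0.npz")
print(R.from_euler("z",.234).as_matrix()[:2,:2].T@(np.array([513,-247])-[409.8,193.9]))
```

```text
rim [471.588 278.192 142.706] [0.24242893032488366, 0.24242893032486632]
rim@149 [472.005 276.976 149.   ] [466.793 283.239 149.   ] end@62 [470.304 279.631  62.   ]
pot disc@102 [472.813 279.083 102.   ]
[  -1.844 -452.813]
```

The strainer sits no higher than the text's home height and upright, so it is seated. On to the pestle.

>>> {"op": "drive_tool", "data": {
  "motion": [
    {"tx": -10,"ty": 30,"tz": 0,"rx": 0,"ry": 0,"rz": 0},
    {"tx": -10,"ty": 45,"tz": 0,"rx": 0,"ry": 0,"rz": 0},
    {"tx": -10,"ty": 45,"tz": 0,"rx": 0,"ry": 0,"rz": 0},
    {"tx": -10,"ty": 45,"tz": 0,"rx": 0,"ry": 0,"rz": 0},
    {"tx": -10,"ty": 45,"tz": 0,"rx": 0,"ry": 0,"rz": 0}
  ],
  "grip": 70
}}

```text
time: 12.55
tool_pos: [410.1, -22.9, 292.2]
eef_rot: [-3.141, -0.001, 0.236]
contact_force: [1.0, 0.2, -0.1]
grip_width: 0.747
finger_force: 0.0
```

>>> {"op": "drive_tool", "data": {
  "motion": [
    {"tx": -10,"ty": 45,"tz": 0,"rx": 0,"ry": 0,"rz": 0},
    {"tx": -10,"ty": 45,"tz": 0,"rx": 0,"ry": 0,"rz": 0},
    {"tx": -10,"ty": 45,"tz": 0,"rx": 0,"ry": 0,"rz": 0},
    {"tx": 0,"ty": 45,"tz": 0,"rx": 0,"ry": 0,"rz": 0},
    {"tx": 0,"ty": 45,"tz": 0,"rx": 0,"ry": 0,"rz": 0}
  ]
}}

```text
time: 13.05
tool_pos: [433.8, -249.2, 292.0]
eef_rot: [-3.142, -0.001, 0.236]
contact_force: [0.1, 0.4, 0.7]
grip_width: 0.747
finger_force: 0.0
```

>>> {"op": "drive_tool", "data": {
  "motion": [
    {"tx": 0,"ty": 18,"tz": 0,"rx": 0,"ry": 0,"rz": 0},
    {"tx": 0,"ty": 0,"tz": 0,"rx": 0,"ry": 0,"rz": 0},
    {"tx": 0,"ty": 0,"tz": 0,"rx": 0,"ry": 0,"rz": 0}
  ]
}}

```text
time: 13.35
tool_pos: [437.7, -264.0, 291.7]
eef_rot: [-3.141, -0.001, 0.236]
contact_force: [-0.5, -0.4, 0.5]
grip_width: 0.743
finger_force: 0.0
```

```bash
cat > look.py <<'E'
import sys
from h import *
from cell import robot
n=sys.argv[1]
s=robot.get_state();print(s["time"],s["tool_pos"],s["eef_rot"],s["qpos"])
c=robot.read_camera("wrist");np.savez(n+".npz",T=Twrist(c,s),**c);cv2.imwrite(f"pics/{n}.png",c["image"][:,:,::-1])
hsv=cv2.cvtColor(c["image"],cv2.COLOR_RGB2HSV)
m=cv2.inRange(hsv,(5,70,110),(22,255,255));k=cv2.connectedComponentsWithStats(m)
for i in range(1,k[0]):
    if k[2][i,4]>150: print(k[2][i],k[3][i])
E
python3 look.py w8
```

```text
13.35 [ 437.739 -264.016  291.702] [-3.141 -0.001  0.236] [ 0.626  0.153 -0.159  1.798  0.025  1.193 -0.876]
[ 295   85   44   45 1407] [316.385 107.625]
[145 321  14  53 275] [149.844 349.527]
[479 322  13  52 280] [486.521 349.829]
```

View pics/w8.png

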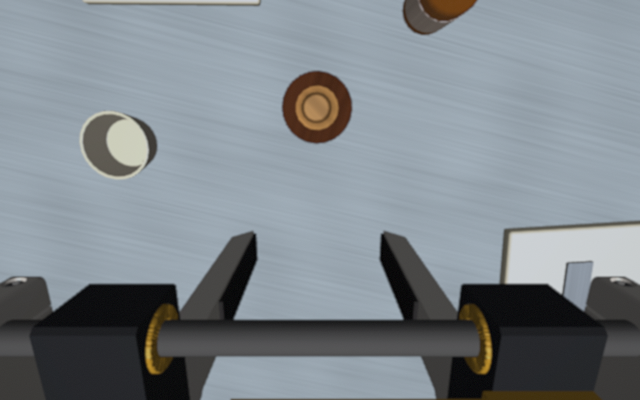

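The handle's end is at (316.5,107) and the rest block is concentric with it, so the pestle stands upright.

Run:
```python
from h import *
a=np.load("w8.npz");t=np.load("top0.npz");si=np.load("side0.npz")
from cell import robot
s=robot.get_state();M=R.from_euler("xyz",s["eef_rot"]).as_matrix()
r=ray(a,(316.5,107),a["T"])
for z in(158,170):P=plane(r,z);print(P,M.T@(P-s["tool_pos"]))
P=plane(ray(a,(317,106.5),a["T"]),42);print("rest",P,M.T@(P-s["tool_pos"]))
print(tri(r,ray(t,(411,204)),ray(si,(379,120))),tri(r,ray(si,(379,120))))
```

```text
[ 512.168 -246.298  158.   ] [ 76.368   0.699 134.031]
[ 512.136 -246.382  170.   ] [ 76.327   0.764 122.03 ]
rest [ 513.176 -245.928   42.   ] [ 77.339   0.656 250.031]
(array([ 512.786, -246.509,  159.073]), [0.6534063275626534, 0.6982696150884213, 0.21057335619426476]) (array([ 512.412, -246.19 ,  159.082]), [0.2721489471544536, 0.2721489471544699])
```

>>> {"op": "drive_tool", "data": {
  "motion": [
    {"tx": 35,"ty": -0.5,"tz": 20,"rx": 0,"ry": 0,"rz": 0},
    {"tx": 42,"ty": 0,"tz": 20,"rx": 0,"ry": 0,"rz": 0},
    {"tx": 0,"ty": 0,"tz": 35,"rx": 0,"ry": 0,"rz": 0},
    {"tx": 0,"ty": 0,"tz": 35,"rx": 0,"ry": 0,"rz": 0},
    {"tx": 0,"ty": 0,"tz": 30,"rx": 0,"ry": 0,"rz": 0}
  ]
}}

```text
time: 13.9
tool_pos: [512.2, -244.8, 150.9]
eef_rot: [-3.141, -0.001, 0.237]
contact_force: [0.5, -0.4, -0.5]
grip_width: 0.745
finger_force: 0.0
```

>>> {"op": "drive_tool", "data": {
  "motion": [
    {"tx": 0,"ty": 0,"tz": 20,"rx": 0,"ry": 0,"rz": 0},
    {"tx": 0,"ty": 0,"tz": 10,"rx": 0,"ry": 0,"rz": 0},
    {"tx": 0,"ty": 0,"tz": 0,"rx": 0,"ry": 0,"rz": 0}
  ]
}}

```text
time: 14.2
tool_pos: [512.0, -245.6, 121.8]
eef_rot: [-3.141, -0.0, 0.236]
contact_force: [-0.1, 0.8, 0.2]
grip_width: 0.744
finger_force: 0.0
```

>>> {"op": "drive_tool", "data": {
  "motion": [
    {"tx": 0,"ty": 0,"tz": 0,"rx": 0,"ry": 0,"rz": 0},
    {"tx": 0,"ty": 0,"tz": 0,"rx": 0,"ry": 0,"rz": 0},
    {"tx": 0,"ty": 0,"tz": 0,"rx": 0,"ry": 0,"rz": 0},
    {"tx": 0,"ty": 0,"tz": 0,"rx": 0,"ry": 0,"rz": 0},
    {"tx": 0,"ty": 0,"tz": 0,"rx": 0,"ry": 0,"rz": 0}
  ],
  "grip": 18,
  "squeeze": 20
}}

```text
time: 14.7
tool_pos: [512.3, -246.8, 122.6]
eef_rot: [3.141, -0.001, 0.235]
contact_force: [-1.0, 0.4, 0.3]
grip_width: 0.356
finger_force: 0.0
```

>>> {"op": "drive_tool", "data": {
  "motion": [
    {"tx": 0,"ty": 0,"tz": 0,"rx": 0,"ry": 0,"rz": 0},
    {"tx": 0,"ty": 0,"tz": 0,"rx": 0,"ry": 0,"rz": 0},
    {"tx": 0,"ty": 0,"tz": 0,"rx": 0,"ry": 0,"rz": 0}
  ],
  "grip": 18
}}

```text
time: 15.0
tool_pos: [512.2, -246.3, 122.4]
eef_rot: [-3.141, -0.001, 0.235]
contact_force: [-0.8, 2.1, 3.2]
grip_width: 0.272
finger_force: 20.0
```

>>> {"op": "drive_tool", "data": {
  "motion": [
    {"tx": 0,"ty": 0,"tz": -5,"rx": 0,"ry": 0,"rz": 0},
    {"tx": 0,"ty": 0,"tz": -15,"rx": 0,"ry": 0,"rz": 0},
    {"tx": 0,"ty": 0,"tz": -35,"rx": 0,"ry": 0,"rz": 0},
    {"tx": 0,"ty": 0,"tz": -45,"rx": 0,"ry": 0,"rz": 0},
    {"tx": 0,"ty": 0,"tz": -45,"rx": 0,"ry": 0,"rz": 0}
  ]
}}

```text
time: 15.5
tool_pos: [511.6, -246.8, 270.1]
eef_rot: [3.141, -0.001, 0.235]
contact_force: [-0.1, -0.2, -0.4]
grip_width: 0.268
finger_force: 20.0
```

>>> {"op": "drive_tool", "data": {
  "motion": [
    {"tx": 3,"ty": -20,"tz": -30,"rx": 0,"ry": 0,"rz": 0},
    {"tx": 6,"ty": -35,"tz": -30,"rx": 0,"ry": 0,"rz": 0},
    {"tx": 7,"ty": -45,"tz": 0,"rx": 0,"ry": 0,"rz": 0},
    {"tx": 7,"ty": -45,"tz": 0,"rx": 0,"ry": 0,"rz": 0},
    {"tx": 7,"ty": -45,"tz": 0,"rx": 0,"ry": 0,"rz": 0}
  ]
}}

```text
time: 16.0
tool_pos: [496.4, -53.5, 328.9]
eef_rot: [3.14, -0.003, 0.234]
contact_force: [1.7, 0.2, -0.9]
grip_width: 0.266
finger_force: 20.0
```

>>> {"op": "drive_tool", "data": {
  "motion": [
    {"tx": 7,"ty": -45,"tz": 0,"rx": 0,"ry": 0,"rz": 0},
    {"tx": 7,"ty": -45,"tz": 0,"rx": 0,"ry": 0,"rz": 0},
    {"tx": 7,"ty": -45,"tz": 0,"rx": 0,"ry": 0,"rz": 0},
    {"tx": 7,"ty": -45,"tz": 0,"rx": 0,"ry": 0,"rz": 0},
    {"tx": 7,"ty": -45,"tz": 0,"rx": 0,"ry": 0,"rz": 0}
  ]
}}

```text
time: 16.5
tool_pos: [478.2, 173.5, 328.8]
eef_rot: [3.141, -0.003, 0.234]
contact_force: [1.0, 0.1, -0.9]
grip_width: 0.268
finger_force: 20.0
```

>>> {"op": "drive_tool", "data": {
  "motion": [
    {"tx": 7,"ty": -45,"tz": 0,"rx": 0,"ry": 0,"rz": 0},
    {"tx": 7,"ty": -35,"tz": 0,"rx": 0,"ry": 0,"rz": 0},
    {"tx": 4,"ty": -22,"tz": 0,"rx": 0,"ry": 0,"rz": 0},
    {"tx": 0,"ty": -5,"tz": 0,"rx": 0,"ry": 0,"rz": 0},
    {"tx": 0,"ty": 0,"tz": 0,"rx": 0,"ry": 0,"rz": 0}
  ]
}}

```text
time: 17.0
tool_pos: [471.2, 280.3, 328.0]
eef_rot: [3.141, -0.002, 0.235]
contact_force: [0.8, -0.2, -0.8]
grip_width: 0.268
finger_force: 20.0
```

Run:
```python
from h import *
from cell import robot
s=robot.get_state();print(s["time"],s["tool_pos"],s["eef_rot"],s["qpos"],s["grip_width"])
Rd=(R.from_euler("z",s["eef_rot"][2])*R.from_euler("x",np.pi)).as_matrix();print(delta(s,[471,280.3,s["tool_pos"][2]],Rd))
```

```text
17.0 [471.175 280.308 327.985] [ 3.141 -0.002  0.235] [-0.103  0.236 -0.585  1.65   0.136  1.295 -2.047] 0.26797210375616637
(array([-0.172, -0.033, -0.   ]), array([ 0.019, -0.095, -0.   ]))
```

>>> {"op": "drive_tool", "data": {
  "motion": [
    {"tx": 0,"ty": 0,"tz": 30,"rx": 0,"ry": 0,"rz": 0},
    {"tx": 0,"ty": 0,"tz": 35,"rx": 0,"ry": 0,"rz": 0},
    {"tx": 0,"ty": 0,"tz": 30,"rx": 0,"ry": 0,"rz": 0},
    {"tx": 0,"ty": 0,"tz": 18,"rx": 0,"ry": 0,"rz": 0},
    {"tx": 0,"ty": 0,"tz": 0,"rx": 0,"ry": 0,"rz": 0}
  ]
}}

```text
time: 17.5
tool_pos: [471.2, 277.9, 212.8]
eef_rot: [3.14, 0.002, 0.233]
contact_force: [-0.1, -0.9, 0.3]
grip_width: 0.267
finger_force: 20.0
```

>>> {"op": "drive_tool", "data": {
  "motion": [
    {"tx": 0,"ty": 0,"tz": 4,"rx": 0,"ry": 0,"rz": 0},
    {"tx": 0,"ty": 0,"tz": 4,"rx": 0,"ry": 0,"rz": 0},
    {"tx": 0,"ty": 0,"tz": 4,"rx": 0,"ry": 0,"rz": 0},
    {"tx": 0,"ty": 0,"tz": 3,"rx": 0,"ry": 0,"rz": 0},
    {"tx": 0,"ty": 0,"tz": 0,"rx": 0,"ry": 0,"rz": 0}
  ]
}}

```text
time: 18.0
tool_pos: [471.4, 280.1, 199.2]
eef_rot: [3.141, -0.001, 0.235]
contact_force: [-0.3, -0.1, -1.1]
grip_width: 0.268
finger_force: 20.0
```

>>> {"op": "drive_tool", "data": {
  "motion": [
    {"tx": 0,"ty": 0,"tz": 1.5,"rx": 0,"ry": 0,"rz": 0},
    {"tx": 0,"ty": 0,"tz": 1.5,"rx": 0,"ry": 0,"rz": 0},
    {"tx": 0,"ty": 0,"tz": 0,"rx": 0,"ry": 0,"rz": 0}
  ]
}}

```text
time: 18.3
tool_pos: [471.4, 280.2, 196.2]
eef_rot: [3.141, -0.001, 0.235]
contact_force: [0.1, -1.0, -1.4]
grip_width: 0.269
finger_force: 20.0
```

>>> {"op": "drive_tool", "data": {
  "motion": [
    {"tx": 0,"ty": 0,"tz": 1,"rx": 0,"ry": 0,"rz": 0},
    {"tx": 0,"ty": 0,"tz": 1,"rx": 0,"ry": 0,"rz": 0},
    {"tx": 0,"ty": 0,"tz": 1,"rx": 0,"ry": 0,"rz": 0},
    {"tx": 0,"ty": 0,"tz": 0,"rx": 0,"ry": 0,"rz": 0}
  ]
}}

```text
time: 18.7
tool_pos: [471.4, 280.2, 193.2]
eef_rot: [3.141, -0.001, 0.235]
contact_force: [0.3, 0.1, -0.7]
grip_width: 0.269
finger_force: 20.0
```

>>> {"op": "drive_tool", "data": {
  "motion": [
    {"tx": 0,"ty": 0,"tz": 1,"rx": 0,"ry": 0,"rz": 0},
    {"tx": 0,"ty": 0,"tz": 1,"rx": 0,"ry": 0,"rz": 0},
    {"tx": 0,"ty": 0,"tz": 0,"rx": 0,"ry": 0,"rz": 0}
  ]
}}

```text
time: 19.0
tool_pos: [471.4, 280.2, 191.2]
eef_rot: [3.141, -0.001, 0.235]
contact_force: [0.1, -0.4, -1.4]
grip_width: 0.269
finger_force: 20.0
```

>>> {"op": "drive_tool", "data": {
  "motion": [
    {"tx": 0,"ty": 0,"tz": 1,"rx": 0,"ry": 0,"rz": 0},
    {"tx": 0,"ty": 0,"tz": 1,"rx": 0,"ry": 0,"rz": 0},
    {"tx": 0,"ty": 0,"tz": 0,"rx": 0,"ry": 0,"rz": 0}
  ]
}}

```text
time: 19.3
tool_pos: [471.4, 280.2, 189.2]
eef_rot: [3.141, -0.001, 0.235]
contact_force: [-0.4, -0.2, -1.1]
grip_width: 0.269
finger_force: 20.0
```

>>> {"op": "drive_tool", "data": {
  "motion": [
    {"tx": 0,"ty": 0,"tz": 0.7,"rx": 0,"ry": 0,"rz": 0},
    {"tx": 0,"ty": 0,"tz": 0,"rx": 0,"ry": 0,"rz": 0}
  ]
}}

```text
time: 19.5
tool_pos: [471.4, 280.2, 188.6]
eef_rot: [3.141, -0.001, 0.235]
contact_force: [0.5, -0.0, -0.7]
grip_width: 0.268
finger_force: 20.0
```

>>> {"op": "drive_tool", "data": {
  "motion": [
    {"tx": 0,"ty": 0,"tz": 0.7,"rx": 0,"ry": 0,"rz": 0},
    {"tx": 0,"ty": 0,"tz": 0,"rx": 0,"ry": 0,"rz": 0}
  ]
}}

```text
time: 19.7
tool_pos: [471.5, 280.2, 187.9]
eef_rot: [3.141, -0.001, 0.235]
contact_force: [-0.2, -0.9, -0.8]
grip_width: 0.266
finger_force: 20.0
```

>>> {"op": "drive_tool", "data": {
  "motion": [
    {"tx": 0,"ty": 0,"tz": 0.7,"rx": 0,"ry": 0,"rz": 0},
    {"tx": 0,"ty": 0,"tz": 0,"rx": 0,"ry": 0,"rz": 0}
  ]
}}

```text
time: 19.9
tool_pos: [471.4, 280.2, 187.1]
eef_rot: [3.141, -0.001, 0.235]
contact_force: [-0.2, 0.5, -0.1]
grip_width: 0.268
finger_force: 20.0
```

>>> {"op": "drive_tool", "data": {
  "motion": [
    {"tx": 0,"ty": 0,"tz": 0.7,"rx": 0,"ry": 0,"rz": 0},
    {"tx": 0,"ty": 0,"tz": 0,"rx": 0,"ry": 0,"rz": 0}
  ]
}}

```text
time: 20.1
tool_pos: [471.4, 280.2, 186.5]
eef_rot: [3.141, -0.001, 0.235]
contact_force: [0.2, 0.8, -1.3]
grip_width: 0.269
finger_force: 20.0
```

>>> {"op": "drive_tool", "data": {
  "motion": [
    {"tx": 0,"ty": 0,"tz": 0.7,"rx": 0,"ry": 0,"rz": 0},
    {"tx": 0,"ty": 0,"tz": 0,"rx": 0,"ry": 0,"rz": 0}
  ]
}}

```text
time: 20.3
tool_pos: [471.4, 280.2, 185.7]
eef_rot: [3.141, -0.001, 0.235]
contact_force: [0.4, 0.7, -0.5]
grip_width: 0.268
finger_force: 20.0
```

>>> {"op": "drive_tool", "data": {
  "motion": [
    {"tx": 0,"ty": 0,"tz": 0.7,"rx": 0,"ry": 0,"rz": 0},
    {"tx": 0,"ty": 0,"tz": 0,"rx": 0,"ry": 0,"rz": 0}
  ]
}}

```text
time: 20.5
tool_pos: [471.5, 280.2, 185.1]
eef_rot: [3.141, -0.001, 0.235]
contact_force: [0.3, 0.6, -1.1]
grip_width: 0.271
finger_force: 20.0
```

>>> {"op": "drive_tool", "data": {
  "motion": [
    {"tx": 0,"ty": 0,"tz": 0.7,"rx": 0,"ry": 0,"rz": 0},
    {"tx": 0,"ty": 0,"tz": 0,"rx": 0,"ry": 0,"rz": 0}
  ]
}}

```text
time: 20.7
tool_pos: [471.5, 280.2, 184.4]
eef_rot: [3.141, -0.001, 0.235]
contact_force: [-0.1, 1.2, -0.6]
grip_width: 0.271
finger_force: 20.0
```

>>> {"op": "drive_tool", "data": {
  "motion": [
    {"tx": 0,"ty": 0,"tz": 0.8,"rx": 0,"ry": 0,"rz": 0},
    {"tx": 0,"ty": 0,"tz": 0,"rx": 0,"ry": 0,"rz": 0}
  ]
}}

```text
time: 20.9
tool_pos: [471.4, 280.2, 183.5]
eef_rot: [3.141, -0.001, 0.235]
contact_force: [-0.4, 0.5, -1.3]
grip_width: 0.266
finger_force: 20.0
```

>>> {"op": "drive_tool", "data": {
  "motion": [
    {"tx": 0,"ty": 0,"tz": 0.8,"rx": 0,"ry": 0,"rz": 0},
    {"tx": 0,"ty": 0,"tz": 0,"rx": 0,"ry": 0,"rz": 0}
  ]
}}

```text
time: 21.1
tool_pos: [471.4, 280.3, 182.8]
eef_rot: [3.141, -0.001, 0.235]
contact_force: [-0.7, 0.9, -0.8]
grip_width: 0.269
finger_force: 20.0
```

>>> {"op": "drive_tool", "data": {
  "motion": [
    {"tx": 0,"ty": 0,"tz": 0.8,"rx": 0,"ry": 0,"rz": 0},
    {"tx": 0,"ty": 0,"tz": 0,"rx": 0,"ry": 0,"rz": 0}
  ]
}}

```text
time: 21.3
tool_pos: [471.4, 280.3, 182.0]
eef_rot: [3.141, -0.001, 0.235]
contact_force: [-1.8, 0.3, 0.1]
grip_width: 0.267
finger_force: 20.0
```

>>> {"op": "drive_tool", "data": {
  "motion": [
    {"tx": 0,"ty": 0,"tz": 0.7,"rx": 0,"ry": 0,"rz": 0},
    {"tx": 0,"ty": 0,"tz": 0,"rx": 0,"ry": 0,"rz": 0}
  ]
}}

```text
time: 21.5
tool_pos: [471.4, 280.3, 181.3]
eef_rot: [3.141, -0.001, 0.235]
contact_force: [-2.5, 0.2, 1.8]
grip_width: 0.265
finger_force: 20.0
```

>>> {"op": "drive_tool", "data": {
  "motion": [
    {"tx": 0,"ty": 0,"tz": 0.7,"rx": 0,"ry": 0,"rz": 0},
    {"tx": 0,"ty": 0,"tz": 0,"rx": 0,"ry": 0,"rz": 0}
  ]
}}

```text
time: 21.7
tool_pos: [471.6, 280.4, 180.8]
eef_rot: [-3.141, -0.002, 0.235]
contact_force: [-2.2, 0.5, 3.6]
grip_width: 0.269
finger_force: 20.0
```

>>> {"op": "drive_tool", "data": {
  "motion": [
    {"tx": -0.7,"ty": 0,"tz": 0.5,"rx": 0,"ry": 0,"rz": 0},
    {"tx": -0.5,"ty": 0,"tz": 0.5,"rx": 0,"ry": 0,"rz": 0},
    {"tx": 0,"ty": 0,"tz": 0,"rx": 0,"ry": 0,"rz": 0}
  ]
}}

```text
time: 22.0
tool_pos: [471.0, 280.5, 180.5]
eef_rot: [-3.141, -0.003, 0.235]
contact_force: [-0.3, 1.8, 10.2]
grip_width: 0.268
finger_force: 20.0
```

>>> {"op": "drive_tool", "data": {
  "motion": [
    {"tx": 0,"ty": 0,"tz": 0.8,"rx": 0,"ry": 0,"rz": 0},
    {"tx": 0,"ty": 0,"tz": 0,"rx": 0,"ry": 0,"rz": 0}
  ]
}}

```text
time: 22.2
tool_pos: [471.4, 280.7, 180.2]
eef_rot: [-3.141, -0.004, 0.235]
contact_force: [-0.8, -0.3, 16.4]
grip_width: 0.265
finger_force: 20.0
```

The pestle is on firm ground with no sideways force, so I'll ease off, let go and lift clear.

>>> {"op": "drive_tool", "data": {
  "motion": [
    {"tx": 0,"ty": 0,"tz": -0.8,"rx": 0,"ry": 0,"rz": 0},
    {"tx": 0,"ty": 0,"tz": -0.4,"rx": 0,"ry": 0,"rz": 0},
    {"tx": 0,"ty": 0,"tz": 0,"rx": 0,"ry": 0,"rz": 0}
  ]
}}

```text
time: 22.5
tool_pos: [470.7, 280.3, 180.4]
eef_rot: [-3.141, -0.002, 0.235]
contact_force: [0.2, 3.7, 7.0]
grip_width: 0.269
finger_force: 20.0
```

>>> {"op": "drive_tool", "data": {
  "motion": [
    {"tx": 0,"ty": 0,"tz": 0,"rx": 0,"ry": 0,"rz": 0},
    {"tx": 0,"ty": 0,"tz": 0,"rx": 0,"ry": 0,"rz": 0},
    {"tx": 0,"ty": 0,"tz": 0,"rx": 0,"ry": 0,"rz": 0},
    {"tx": 0,"ty": 0,"tz": 0,"rx": 0,"ry": 0,"rz": 0},
    {"tx": 0,"ty": 0,"tz": 0,"rx": 0,"ry": 0,"rz": 0}
  ],
  "grip": 60
}}

```text
time: 23.0
tool_pos: [470.3, 279.8, 179.9]
eef_rot: [3.141, -0.001, 0.235]
contact_force: [-0.8, 0.3, -0.5]
grip_width: 0.63
finger_force: 0.0
```

>>> {"op": "drive_tool", "data": {
  "motion": [
    {"tx": 0,"ty": 0,"tz": -10,"rx": 0,"ry": 0,"rz": 0},
    {"tx": 0,"ty": 0,"tz": -25,"rx": 0,"ry": 0,"rz": 0},
    {"tx": 0,"ty": 0,"tz": -40,"rx": 0,"ry": 0,"rz": 0},
    {"tx": 0,"ty": 0,"tz": -40,"rx": 0,"ry": 0,"rz": 0},
    {"tx": 0,"ty": 0,"tz": -20,"rx": 0,"ry": 0,"rz": 0}
  ]
}}

```text
time: 23.5
tool_pos: [470.5, 280.6, 319.2]
eef_rot: [-3.141, -0.005, 0.235]
contact_force: [-0.0, 1.1, -0.6]
grip_width: 0.638
finger_force: 0.0
```

>>> {"op": "drive_tool", "data": {
  "motion": [
    {"tx": -20,"ty": 30,"tz": 0,"rx": 0,"ry": 0,"rz": 0},
    {"tx": -20,"ty": 35,"tz": 0,"rx": 0,"ry": 0,"rz": 0},
    {"tx": -20,"ty": 35,"tz": 0,"rx": 0,"ry": 0,"rz": 0},
    {"tx": 0,"ty": 0,"tz": 0,"rx": 0,"ry": 0,"rz": 0},
    {"tx": 0,"ty": 0,"tz": 0,"rx": 0,"ry": 0,"rz": 0}
  ]
}}

```text
time: 24.0
tool_pos: [435.1, 168.4, 315.9]
eef_rot: [3.141, -0.003, 0.233]
contact_force: [0.1, 0.4, 0.3]
grip_width: 0.639
finger_force: 0.0
```

```bash
python3 look.py w9
python3 - <<'E'
from h import *
from cell import robot
d=robot.read_camera("side");np.savez("s9.npz",**d);sm=d["image"][:,:,::-1];im=cv2.imread("pics/w9.png")
A=cv2.resize(im[0:240,160:400],(400,400),interpolation=2);B=cv2.resize(sm[150:330,175:355],(400,400),interpolation=2)
cv2.imwrite("pics/f9.png",np.hstack([A,B]))
E
```

```text
24.0 [435.124 168.363 315.942] [ 3.141 -0.003  0.233] [ 0.077  0.064 -0.534  1.849  0.035  1.235 -1.805]
[202 100  40  48 881] [225.67  122.583]
[169 115  29  31 643] [182.837 129.614]
[169 321  12  53 279] [173.14  349.477]
[456 321  12  53 283] [463.106 349.389]
```

View pics/f9.png

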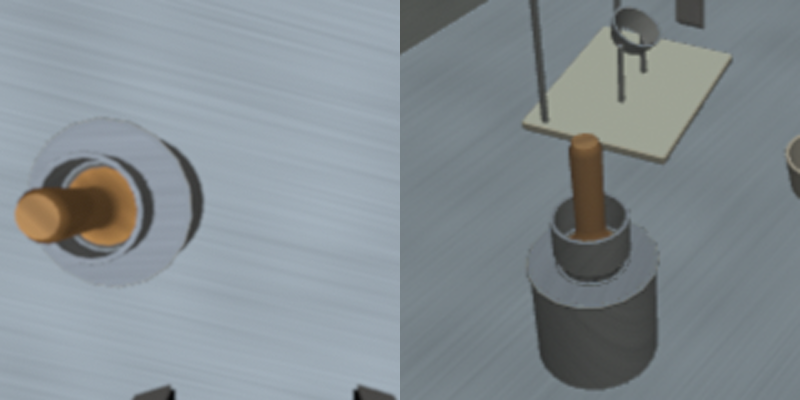

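The pestle stands nearly upright in the strainer: the handle's end is at (41,215) in the wrist crop and (585,141) in the side crop. I'll check its height and lean.

Run:
```python
from h import *
a=np.load("w9.npz");b=np.load("s9.npz")
f=lambda x,y:(160+x*.6,y*.6);g=lambda x,y:(175+(x-400)*.45,150+y*.45)
print("top",tri(ray(a,f(41,215),a["T"]),ray(b,g(585,141))))
print("rim",tri(ray(a,f(93,208),a["T"]),ray(b,g(591,222))))
print("cone@108",plane(ray(a,f(108,206),a["T"]),108),"pot@102",plane(ray(a,f(114,203),a["T"]),102))
```

```text
top (array([471.056, 278.732, 222.377]), [0.0033278460691939377, 0.003327846069256526])
rim (array([470.398, 279.197, 139.741]), [0.053438930966544784, 0.05343893096655243])
cone@108 [470.442 278.763 108.   ] pot@102 [472.659 276.746 102.   ]
```

```bash
python3 -c "
from cell import robot
print(robot.sign_off())"
```

```text
the job is handed in; nothing more can be done
None
```

The strainer is nested upright in the pot's mouth and the pestle stands point down inside it. My final camera measurements show both upright and fully home; the job is handed in at about 24 s on the robot's clock, with no verdict returned.

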